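# Spread a circlip onto a stub shaft and hold it at its groove

### The job

A circlip is waiting on the bent tips of the circlip pliers, which lie on the bench next to a wheel hub that stands with its stub shaft up. Take the pliers by both handles and squeeze them up to their stop screw so that the ring is spread, carry the spread ring over the end of the shaft and slide it down, level, onto the spacer collar, where it faces the groove. Finish while holding it there: keep the handles squeezed and the ring spread around the groove, do not let it snap in or put the pliers down, and leave the other things on the bench where they are.

Things in the scene. Friction and masses are not known exactly. Their poses are not given: they have to be found in the camera images.
- pliers: Loose circlip pliers, 0.18 kg, 190 mm long, steel with black rubber grips. Origin on the pivot axis at the underside of the handles; x to the tips, y to the left handle, z up. They lie flat: handle ends on a fixed wooden batten (26 x 130 mm, 16 mm high, centred 115 mm behind the pivot), tips on the circlip. Squeezing the handles spreads the tips; a spring opens them again.
- pliers_grip (a point): Grasp point on the pliers' centre line, 62 mm behind the pivot, half-way up the 14 mm high handles, 23 mm above the bench; axes as the pliers. Over their outer faces the handles measure 62 mm here at rest (0.32 mm more per mm towards their ends). At the stop screw (some 15 to 20 N on each handle; more does no harm) these faces are flat, parallel and 42 mm apart. Grips: 31 to 126 mm behind the pivot.
- lever_left (a joint): Swing of each pliers handle in rad (both move alike): 0 at rest, 0.16 with the handles squeezed to the stop screw.
- circlip: Dark spring-steel circlip, 26 g, 3 mm thick, inner diameter 35 mm at rest, 5 mm wide. Flat on the bench under the pliers' bent tips: each tip is a 4 mm pin standing in a lug hole, with a flat shoulder above the lug. Origin: underside, centre of the ring at rest; x away from the pliers, z up. Only the spread holds it on the pins: unspread it drops off.
- circlip_eye (a point): Middle of the circlip's eye when spread, half-way up the ring: the shaft's axis should pass here (1.5 mm above the body's origin, 3.2 mm nearer the lugs). It lies about 144 mm ahead of pliers_grip along the pliers and 21 mm below it. With the handles at the stop the ring passes over the shaft with 1 to 1.5 mm to spare all round. z up out of the ring.
- lug_left (a point): Centre of the hole in the circlip's left lug. The two lug holes are 15 mm apart at rest and about 32 mm apart with the handles at the stop.
- lug_right (a point): Centre of the hole in the circlip's right lug, see lug_left.
- groove (a point): Where the middle of the circlip belongs, half-way up the ring, when it lies on the spacer collar facing the groove: on the shaft's axis, 69.5 mm above the bench; z up. The hub is fixed: flange 132 mm across, bearing 74 mm across up to 60 mm, spacer collar 45 mm across up to 68 mm, groove 68 to 73 mm, shaft end 36 mm in diameter up to 85 mm, then chamfered 3.5 mm, top at 89 mm.
- tumbler: Bystander: empty glass tumbler, 80 mm across, 135 mm high; origin under its centre.
- grease_tin: Bystander: metal tin, 84 mm across, 65 mm high; origin under its centre.
- socket: Bystander: steel socket standing up, 32 mm across, 38 mm high; origin under its centre.
- wheel_bolt0: Bystander: wheel bolt standing on its head, 23 mm across, 49 mm high; origin under its centre.
- wheel_bolt1: Bystander: a second such wheel bolt.
- spanner: Bystander: steel spanner, 190 mm long, lying flat.
- parts_dish: Bystander: round steel dish with nuts, 140 mm across, 20 mm high; origin under its centre.
- spectacles: Bystander: wire spectacles lying open, about 135 x 150 mm.
There are look-alikes about, which are no part of the job. Leave any red look-alike of the pliers alone.

How it is judged:
On the way, in this order (a step that is already met when the one before it is completed fails the run):
1. the circlip is lifted clear of the bench, spread on the gripped pliers (height (world z) of circlip_eye above 0.035 m and distance between lug_left and lug_right above 0.028 m and value of joint lever_left above 0.13 rad and contact force between the fingers and pliers above 2 N), for 0.2 s.
2. the spread circlip is brought over the end of the shaft from above (horizontal distance between circlip_eye and groove below 0.006 m and z of circlip_eye in the frame of groove between 0.005 and 0.04 m and distance between lug_left and lug_right above 0.028 m and value of joint lever_left above 0.13 rad and contact force between the fingers and pliers above 2 N), for 0.1 s.
At the end, for the whole second after the job is handed in: The circlip is round the shaft at the groove: its eye within 5 mm of the shaft axis and from 2 mm below to 3 mm above its place on the spacer, level within 7 degrees and still, lug holes over 28 mm apart, handles squeezed (swing over 0.13 rad) and gripped by the fingers (horizontal distance between circlip_eye and groove below 0.005 m and z of circlip_eye in the frame of groove between -0.002 and 0.003 m and angle between circlip_eye's own z axis and vertical below 0.12 rad and distance between lug_left and lug_right above 0.028 m and value of joint lever_left above 0.13 rad and contact force between the fingers and pliers above 2 N and linear speed of circlip below 0.03 m/s); the arm keeps its last pose, push and grip.
It fails at once if another thing on the bench is moved more than 30 mm (distance of any of tumbler, grease_tin, socket, wheel_bolt0, wheel_bolt1, spanner, parts_dish, spectacles from where it was at the start of the episode above 0.03 m).
It fails at once if the circlip snaps shut on the shaft (horizontal distance between circlip_eye and groove below 0.008 m and z of circlip_eye in the frame of groove below 0.018 m and distance between lug_left and lug_right below 0.024 m).
It also fails if it takes over 45 s, if anything falls off the work surface, if the arm or the gripper's body presses on something with over 40 N, if the wrist force passes 120 N, or if a joint passes its speed limit or range.

### The arm

A 6-joint arm with a two-finger parallel gripper is mounted at the origin on the work surface. World frame = base frame: x ahead of the robot, y to its left, z up, the work surface at z = 0. Lengths are in m, angles in rad, forces in N, time in s.
With the tool pointing down it reaches from about 0.25 to 0.85 m from the base axis. Payload 12.5 kg.
Tool frame: the origin (TCP) lies between the finger pads; the fingertips stand arm.finger_overhang ahead of it and the grasp point (between the pads) lies 11 mm behind it (arm.finger_overhang is the distance from the TCP to the fingertips, in m); z points along the fingers, y is the line along which they close (so a half turn about z gives the same grasp; the last joint's range is limited). The gripper opens to 93 mm and grips with 3 to 60 N. Pads are 15 mm wide; open, the fingers measure 128 mm over their backs; the gripper's body (75 mm by 188 mm) begins 65 mm behind the grasp point.
Start: joints at [1.248, 0.351, 1.652, -0, 1.139, -0.085], TCP at [0.13, 0.535, 0.227] pointing down, gripper open.
Joint ranges: [-2.75, 2.75], [-0.79, 2.1], [0.01, 2.65], [-1.57, 4.71], [0.07, 3.14], [-2.87, 2.87]. Speed limits (rad/s): [2.22, 2.22, 2.79, 3.14, 3.14, 3.14].

### API

Orientations are given as a unit quaternion [w, x, y, z].
In Python, from plant import arm, grab_frame, regions_of, pinpoint gives the robot as it stands.
- The arm moves only by the shell command python3 -m crank 'ROWS' [OPENING]. ROWS is JSON, a list of rows, each a list of 2 entries, a list of its own where there are three numbers: the shift along the world's x, y, z in m, then the turn, a rotation vector about the world's x, y, z in degrees. In form: [[[dx, dy, dz], [rx, ry, rz]], ...]. A call has 1 to 5 rows; each row is the pose to reach, as a shift and turn from the pose commanded when the call began; what a row does not reach only later rows make up. A row lasts 1/8 s, in which the tool goes at most 62.5 mm and 10.7 degrees, less where a joint would pass 70% of its speed; a pose out of reach is approached as far as the arm can. A call with a gripper value outside its range is refused whole. OPENING is the finger opening in m, from 0 to 0.093, set as the call begins (- or left out, the last holds). The fingers move at their own pace and stop on an object; the grip force is fixed at half the most. Time passes only in rows, so rows that repeat a pose let the fingers close. It gives the time, the measured TCP pose, the force, the opening and the grip force at its end, in the units of the state.
- arm.read_state(): the state, without advancing time (a new reading comes with each control period).
- grab_frame(name): name is "scene" or "top" or "wrist"; returns a dict with "color" (384x512x3 uint8, blue, green, red), "range_z" (384x512 float32, m along the optical axis (not along the pixel's ray), 0 where there is no reading), "intrinsics" (3x3 intrinsics, pixels), "xyz" and "attitude" of the camera in the world; the wrist camera has in their place "T_tool_cam" (4x4, takes a point from camera to tool coordinates, whose origin is the TCP and whose axes are the flange's). Camera axes: x right, y down, z forward; pixel columns grow to the right and rows downward; lengths in m; the calibration is good to about 2 mm. A picture is of the moment at which its call begins: read the wrist's pose just before it.
- arm.finish_job(): hands the job in; it is judged then, once.
Trained networks look in the newest picture that a camera, given by its name, has taken for a name from the list of things; names that differ only in an ending like _2 or _b are one class to them, and where a whole thing is asked for, a point or a joint stands for the part that bears it (a point fixed in the world has none). Each returns a list of dicts, best first, with "p" (0 to 1); they miss things now and then, are a little off and sometimes report something else, mostly with a low value. They report only what shows in the picture. A call takes as long as a camera call. They do not tell look-alikes from the thing itself.
- regions_of(camera, name): "mask" (384x512 bool, what is visible of it).
- pinpoint(camera, name): "at" ([x, y, z] in m, in world coordinates, good to about 4 mm: a listed point, or the origin of a listed thing).
The state is a dict: "time_s": time; "qpos": joint angles; "qvel": joint speeds; "tau": joint torques, N m; "ee_pos": TCP position; "tcp_rot": TCP orientation; "wrist_force": force on the tool from outside, world axes, zero at the start; "moment": the same for the moment, N m; "width": finger opening in m; "grip_force": force on a finger pad.
Only numpy, scipy, OpenCV 4.12 (cv2) and the standard library are available. Lean on these libraries where they do the work, as an engineer would, in place of code of your own. Each camera call takes 0.05 s, during which the arm holds its last target. There are 200 camera calls.

## Working session

There is one attempt and no reset: what is moved stays moved. The work goes in short steps, Python scripts to look and compute and a shell command to move; the robot and the scene stay as the last step left them, time stands still between calls to the robot, and variables do not carry over. Pictures are saved under pics/ and viewed, at most 10 in all, crops included, and the job is handed in when it is done.

```bash
mkdir -p pics; ls; cat > h.py <<'E'
import numpy as np,cv2
from plant import arm,grab_frame,regions_of,pinpoint
from scipy.spatial.transform import Rotation as R
E
python3 - <<'E'
from h import *
s=arm.read_state();print({k:np.round(v,3) for k,v in s.items()},arm.finger_overhang)
ims=[]
for c in("scene","top"):
    f=grab_frame(c);ims.append(f["color"]);print(c,f["xyz"],f["attitude"],f["intrinsics"].tolist() if hasattr(f["intrinsics"],'tolist') else f["intrinsics"])
    cv2.imwrite(f"pics/{c}0.png",f["color"])
    for n in("pliers","pliers_grip","circlip","circlip_eye","lug_left","lug_right","groove","tumbler","grease_tin"):
        print(c,n,[(round(d["p"],2),np.round(d["at"],4).tolist()) for d in pinpoint(c,n)])
E
```

```text
pics
{'time_s': np.float64(0.0), 'qpos': array([ 1.248,  0.351,  1.652, -0.   ,  1.139, -0.085]), 'qvel': array([-0.001,  0.002,  0.001,  0.   ,  0.001,  0.001]), 'tau': array([-1.0000e-03, -4.9731e+01, -2.8526e+01,  7.0000e-02,  2.6000e-02,
       -0.0000e+00]), 'ee_pos': array([0.129, 0.534, 0.226]), 'tcp_rot': array([-0.   ,  0.119,  0.993, -0.001]), 'wrist_force': array([ 0.123, -0.035, -0.721]), 'moment': array([-0.038,  0.019, -0.041]), 'grip_force': np.float64(0.0), 'width': np.float64(0.093)} 0.008
scene [1.11216278 0.14612684 1.10178934] [-0.1683408   0.58501121  0.7651872  -0.20955146] [[473.5610742115934, 0.0, 261.2556427081617], [0.0, 473.5610742115934, 188.19504864255123], [0.0, 0.0, 1.0]]
scene pliers [(0.74, [0.272, -0.2993, 0.0131]), (0.66, [0.4571, -0.2171, 0.0177]), (0.58, [0.3465, 0.1567, 0.0077])]
scene pliers_grip [(0.64, [0.261, -0.2358, 0.014]), (0.64, [0.4572, -0.1552, 0.0025]), (0.59, [0.4594, -0.2804, 0.0235]), (0.55, [0.287, 0.159, 0.0109]), (0.25, [0.6731, -0.3566, -0.0021])]
scene circlip [(0.47, [0.449, -0.1313, 0.0007])]
scene circlip_eye [(0.48, [0.448
[... 457 characters left out ...]
0.0, 251.33123136548738], [0.0, 428.5894092365025, 193.43952713069032], [0.0, 0.0, 1.0]]
top pliers [(0.91, [0.2692, -0.2963, 0.0094]), (0.59, [0.459, -0.2179, 0.0213]), (0.57, [0.3479, 0.1607, 0.0113])]
top pliers_grip [(0.81, [0.2846, 0.1532, 0.0104]), (0.68, [0.2623, -0.2382, 0.0119]), (0.52, [0.4587, -0.279, 0.0174])]
top circlip [(0.63, [0.4513, -0.133, 0.0013])]
top circlip_eye [(0.56, [0.4526, -0.1362, 0.0042])]
top lug_left []
top lug_right [(0.69, [0.4518, -0.1355, 0.002])]
top groove [(0.66, [0.5539, 0.1345, 0.069]), (0.66, [0.4604, -0.2163, 0.0178])]
top tumbler [(0.76, [0.3943, 0.3598, 0.0008]), (0.38, [0.7538, -0.1724, -0.0036])]
top grease_tin [(0.88, [0.752, -0.1727, -0.001])]
```

View pics/scene0.png

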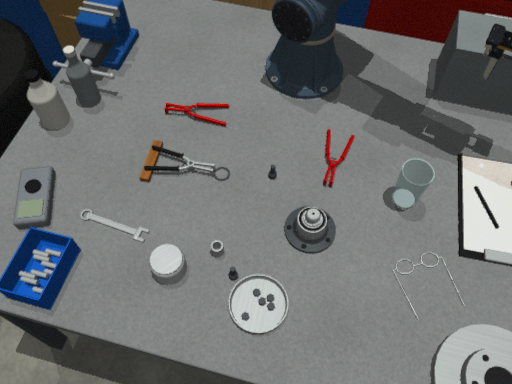

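View pics/top0.png

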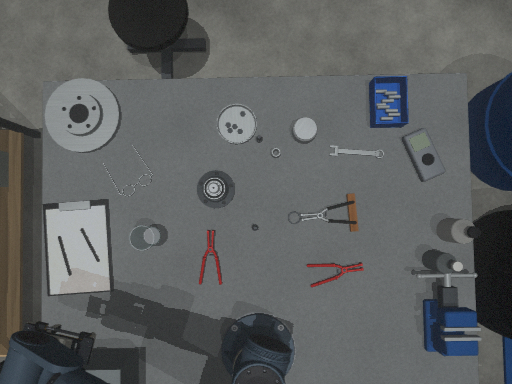

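The scene picture shows three plier-like things: black-grip pliers at (185,165) with a ring at (222,173) and handles on the wooden batten at (152,160), plus red look-alikes at (197,113) and (338,157). I choose the black-grip pair that carries the circlip. The hub stands at (311,225). Next is a close crop and the approach figures.

```bash
python3 - <<'E'
from h import *
f=grab_frame("scene");c=f["color"][125:200,130:245]
cv2.imwrite("pics/crop1.png",cv2.resize(c,None,fx=6,fy=6,interpolation=cv2.INTER_CUBIC))
s=arm.read_state();M=R.from_quat(s["tcp_rot"],scalar_first=True).as_matrix();print(M.round(3),s["ee_pos"])
w=grab_frame("wrist");print(w["T_tool_cam"].round(3))
E
```

```text
[[-0.972  0.236 -0.   ]
 [ 0.236  0.972 -0.   ]
 [ 0.    -0.    -1.   ]] [0.12952426 0.53449684 0.22662577]
[[-0.001 -0.968 -0.253  0.07 ]
 [ 1.    -0.001 -0.001 -0.001]
 [ 0.001 -0.253  0.968 -0.157]
 [ 0.     0.     0.     1.   ]]
```

View pics/crop1.png

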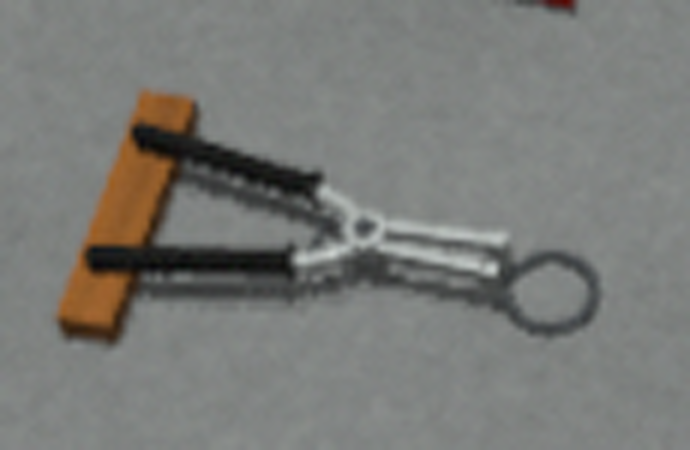

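The crop confirms it: black grips from (135,135) and (90,260) on the orange batten, bright jaws at (500,240)/(490,270), and the dark ring at (550,293). I'll move above it.

```bash
python3 -m crank '[[[0.02,-0.05,0.01],[0,0,-5]],[[0.04,-0.1,0.02],[0,0,-10]],[[0.065,-0.155,0.02],[0,0,-15]],[[0.09,-0.21,0.02],[0,0,-20]],[[0.11,-0.26,0.02],[0,0,-25]]]' && python3 -m crank '[[[0.02,-0.05,0.0],[0,0,-5]],[[0.04,-0.1,0.0],[0,0,-10]],[[0.065,-0.155,0],[0,0,-15]],[[0.09,-0.21,0],[0,0,-20]],[[0.11,-0.26,0],[0,0,-25]]]' && python3 -m crank '[[[0.02,-0.05,0.0],[0,0,-5]],[[0.04,-0.1,0.0],[0,0,-10]],[[0.065,-0.155,0],[0,0,-15]],[[0.09,-0.21,0],[0,0,-20]],[[0.11,-0.26,0],[0,0,-23]]]' && python3 -m crank '[[[0,0,0],[0,0,0]],[[0,0,0],[0,0,0]]]'
python3 - <<'E'
from h import *
s=arm.read_state();print(s["time_s"],s["ee_pos"],s["qpos"],s["wrist_force"]);M=R.from_quat(s["tcp_rot"],scalar_first=True).as_matrix();print(M.round(3))
w=grab_frame("wrist");cv2.imwrite("pics/w1.png",w["color"])
for n in("pliers","pliers_grip","circlip","circlip_eye","lug_left","lug_right"):
    print(n,[(round(d["p"],2),np.round(d["at"],4).tolist()) for d in pinpoint("wrist",n)])
E
```

```text
time_s: 1.72
ee_pos: [0.24, 0.2728, 0.2468]
tcp_rot: [0.0, 0.332, 0.943, 0.0]
wrist_force: [0.4, -0.2, 0.2]
width: 0.0931
grip_force: 0.0
time_s: 2.35
ee_pos: [0.3501, 0.0124, 0.247]
tcp_rot: [0.001, 0.529, 0.849, 0.0]
wrist_force: [0.9, 1.2, -0.0]
width: 0.093
grip_force: 0.0
time_s: 2.98
ee_pos: [0.4601, -0.2477, 0.2466]
tcp_rot: [0.0, 0.687, 0.727, 0.0]
wrist_force: [0.8, -0.5, 0.4]
width: 0.0926
grip_force: 0.0
time_s: 3.22
ee_pos: [0.4592, -0.2451, 0.2464]
tcp_rot: [-0.0, 0.686, 0.728, -0.0]
wrist_force: [0.8, 0.9, 0.7]
width: 0.0931
grip_force: 0.0
3.225 [ 0.4591864  -0.24505373  0.24635411] [-5.79737222e-01  2.76837461e-01  1.70317232e+00  1.23764602e-04
  1.16249223e+00 -6.38843791e-01] [0.76724737 0.90884236 0.69889444]
[[-0.059  0.998 -0.001]
 [ 0.998  0.059  0.001]
 [ 0.001 -0.001 -1.   ]]
pliers [(0.68, [0.4603, -0.2184, 0.0193]), (0.67, [0.2717, -0.2994, 0.0109])]
pliers_grip [(0.19, [0.6781, -0.0728, 0.0016])]
circlip [(0.9, [0.4502, -0.1331, 0.0024]), (0.24, [0.6766, -0.0709, 0.003])]
circlip_eye [(0.91, [0.4509, -0.1354, -0.0029])]
lug_left [(0.54, [0.4455, -0.1597, -0.0012])]
lug_right [(0.43, [0.4566, -0.1591, 0.0054])]
```

View pics/w1.png

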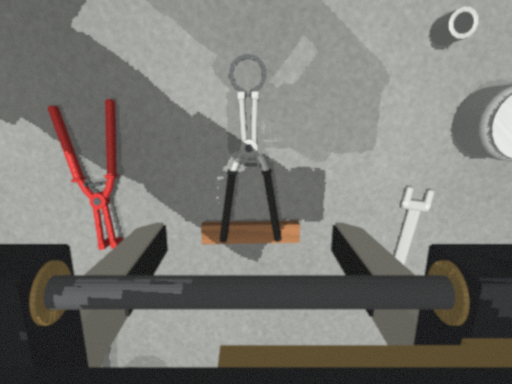

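The wrist view shows the black pliers in the middle: ring at (248,72), pivot (249,147), handles running to (224,238)/(277,238) on the batten. A red look-alike is at left (98,200). Next I fit the axis from pixels.

```bash
cat >> h.py <<'E'
def wpose():
    s=arm.read_state();T=np.eye(4);T[:3,:3]=R.from_quat(s["tcp_rot"],scalar_first=True).as_matrix();T[:3,3]=s["ee_pos"];return s,T
def cloud(f,T=None):
    K=f["intrinsics"];v,u=np.mgrid[0:384,0:512];z=f["range_z"]
    P=np.stack([(u-K[0][2])/K[0][0]*z,(v-K[1][2])/K[1][1]*z,z],-1)
    if T is not None: X=T@f["T_tool_cam"];return P@X[:3,:3].T+X[:3,3]
    return P@R.from_quat(f["attitude"],scalar_first=True).as_matrix().T+f["xyz"]
E
python3 - <<'E'
from h import *
s,T=wpose();w=grab_frame("wrist");P=cloud(w,T)
m=regions_of("wrist","circlip")[0]["mask"];m[:,:200]=0;q=P[m];print("ring z",np.median(q[:,2]),(q.min(0)+q.max(0))/2)
(cx,cy),r=cv2.minEnclosingCircle(np.argwhere(m)[:,::-1].astype(np.float32));print(cx,cy,r)
K=w["intrinsics"]
def dep(u,v,h):
    X=T@w["T_tool_cam"];d=X[:3,:3]@np.array([(u-K[0][2])/K[0][0],(v-K[1][2])/K[1][1],1]);return X[:3,3]+d*(h-X[2,3])/d[2]
g=w["color"].max(2)
mids=[]
for v in range(176,236,4):
    dk=(g[v]<45);L=np.where(dk[212:250])[0]+212;Rr=np.where(dk[250:290])[0]+250
    z=np.nanmedian(P[v,L,2]) if len(L) else 0
    a=dep(L.min(),v,.030);b=dep(Rr.max(),v,.030);mid=(a+b)/2;mids.append(mid);print(v,L.min(),L.max(),Rr.min(),Rr.max(),round(z,4),mid[:2].round(4),round(np.linalg.norm(a-b),4))
mids=np.array(mids);p=np.polyfit(mids[:,1],mids[:,0],1);print("axis dx/dy handles",p, np.degrees(np.arctan(-p[0]))+90)
# batten near edge (orange)
hsv=cv2.cvtColor(w["color"],cv2.COLOR_BGR2HSV);o=((hsv[...,0]<18)&(hsv[...,1]>110)&(hsv[...,2]>60));o[:215]=0;o[246:]=0;o[:,:190]=0;o[:,310:]=0
vv,uu=np.where(o);print("batten",uu.min(),uu.max());
for u in(205,245,295):
    c=np.where(o[:,u])[0];print(u,c.min(),dep(u,c.min(),.016))
print(s["ee_pos"])
E
```

```text
ring z 0.002214888319679087 [ 0.46255471 -0.1494864   0.20065742]
255.5 78.0 15.435449600219727
176 228 233 264 269 0.0285 [ 0.4591 -0.2538] 0.0496
180 228 233 265 270 0.0288 [ 0.46   -0.2587] 0.051
184 227 232 265 271 0.0285 [ 0.4603 -0.2636] 0.0536
188 227 232 266 271 0.0284 [ 0.4606 -0.2687] 0.0538
192 226 231 267 272 0.0287 [ 0.4609 -0.2737] 0.0564
196 226 231 268 273 0.0288 [ 0.4618 -0.2787] 0.0578
200 225 230 268 273 0.0286 [ 0.4615 -0.2839] 0.0593
204 225 229 269 274 0.0284 [ 0.4624 -0.289 ] 0.0607
208 225 229 270 275 0.0292 [ 0.4634 -0.2941] 0.0621
212 224 229 270 275 0.0288 [ 0.4631 -0.2994] 0.0636
216 223 228 271 276 0.0286 [ 0.4634 -0.3046] 0.0663
220 222 227 271 277 0.0287 [ 0.4637 -0.3099] 0.0691
224 222 227 273 277 0.0286 [ 0.464  -0.3153] 0.0693
228 222 226 273 278 0.0292 [ 0.4649 -0.3206] 0.0708
232 221 226 274 278 0.0287 [ 0.4646 -0.326 ] 0.0723
axis dx/dy handles [-0.07610525  0.44024494] 94.352120141791
batten 202 298
205 223 [ 0.40624697 -0.32248531  0.016     ]
245 222 [ 0.45831149 -0.31804452  0.016     ]
295 222 [ 0.52343963 -0.31422399  0.016     ]
[ 0.45953225 -0.24499627  0.24688253]
```

```bash
python3 -m crank '[[[0.002,-0.034,-0.03],[0,0,1]],[[0.002,-0.034,-0.07],[0,0,1]],[[0.002,-0.034,-0.11],[0,0,1]],[[0.002,-0.034,-0.14],[0,0,1]],[[0.002,-0.034,-0.16],[0,0,1]]]' && python3 -m crank '[[[0,0,-0.03],[0,0,0]],[[0,0,-0.055],[0,0,0]],[[0,0,-0.07],[0,0,0]],[[0,0,-0.0745],[0,0,0]],[[0,0,-0.0745],[0,0,0]]]'
python3 - <<'E'
from h import *
s,T=wpose();print(s["ee_pos"],T[:3,:3].round(3));print(s["wrist_force"])
w=grab_frame("wrist");cv2.imwrite("pics/w2.png",w["color"])
for n in("pliers","pliers_grip","circlip_eye"):
    print(n,[(round(d["p"],2),np.round(d["at"],4).tolist()) for d in pinpoint("wrist",n)])
E
```

```text
time_s: 4.3
ee_pos: [0.4611, -0.2791, 0.0852]
tcp_rot: [-0.001, 0.68, 0.734, -0.0]
wrist_force: [0.1, -0.8, 0.4]
width: 0.0929
grip_force: 0.0
time_s: 4.92
ee_pos: [0.4618, -0.2796, 0.0125]
tcp_rot: [0.0, 0.68, 0.734, 0.0]
wrist_force: [0.5, -0.3, 0.5]
width: 0.0927
grip_force: 0.0
[ 0.46177043 -0.27963276  0.012506  ] [[-0.076  0.997  0.   ]
 [ 0.997  0.076 -0.   ]
 [-0.     0.    -1.   ]]
[ 0.45134923 -0.3030629   0.50833509]
pliers [(0.55, [0.4578, -0.2166, 0.0164])]
pliers_grip [(0.25, [0.4553, -0.2166, 0.0169])]
circlip_eye []
```

View pics/w2.png

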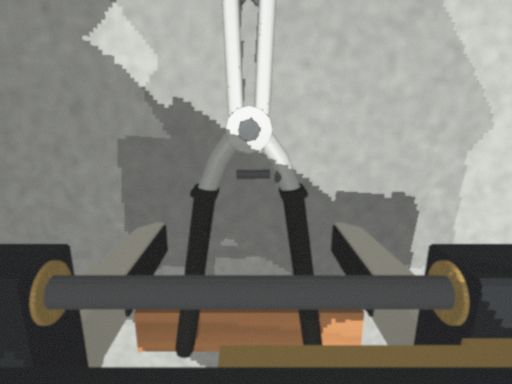

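The pivot sits at (248,128), and the fingers' inner edges at (165,230)/(333,230) straddle both handles symmetrically, so the grasp is centred. Closing now.

```bash
python3 -m crank '[[[0,0,0],[0,0,0]],[[0,0,0],[0,0,0]],[[0,0,0],[0,0,0]],[[0,0,0],[0,0,0]],[[0,0,0],[0,0,0]]]' 0.03 && python3 -m crank '[[[0,0,0],[0,0,0]],[[0,0,0],[0,0,0]],[[0,0,0],[0,0,0]],[[0,0,0],[0,0,0]]]'
```

```text
time_s: 5.75
ee_pos: [0.4616, -0.2795, 0.0122]
tcp_rot: [0.0, 0.68, 0.734, -0.0]
wrist_force: [-0.0, -0.1, 0.6]
width: 0.048
grip_force: 9.9
time_s: 6.25
ee_pos: [0.4616, -0.2795, 0.0122]
tcp_rot: [0.0, 0.68, 0.734, -0.0]
wrist_force: [0.2, -0.2, 1.9]
width: 0.0404
grip_force: 30.0
```

```bash
python3 -m crank '[[[0,0,0.003],[0,0,0]],[[0,0,0.01],[0,0,0]],[[0,0,0.02],[0,0,0]],[[0,0,0.035],[0,0,0]],[[0,0,0.05],[0,0,0]]]' && python3 -m crank '[[[0,0,0.015],[0,0,0]],[[0,0,0.03],[0,0,0]],[[0,0,0.045],[0,0,0]],[[0,0,0.05],[0,0,0]],[[0,0,0.05],[0,0,0]]]'
python3 - <<'E'
from h import *
s,T=wpose();print(s["ee_pos"],s["moment"])
w=grab_frame("wrist");cv2.imwrite("pics/w3.png",w["color"])
for c in("wrist","scene","top"):
  if c!="wrist":grab_frame(c)
  for n in("pliers","pliers_grip","circlip","circlip_eye","lug_left","lug_right","groove"):
    print(c,n,[(round(d["p"],2),np.round(d["at"],4).tolist()) for d in pinpoint(c,n)])
E
```

```text
time_s: 6.88
ee_pos: [0.4617, -0.2796, 0.0635]
tcp_rot: [0.0, 0.68, 0.734, 0.0]
wrist_force: [-0.4, -0.1, -2.7]
width: 0.0402
grip_force: 30.0
time_s: 7.5
ee_pos: [0.4615, -0.2795, 0.1123]
tcp_rot: [0.0, 0.68, 0.734, 0.0]
wrist_force: [0.0, 0.4, -1.9]
width: 0.0404
grip_force: 30.0
[ 0.46154384 -0.27952626  0.11228034] [-0.14090155  0.04334762 -0.0249304 ]
wrist pliers [(0.76, [0.4597, -0.2113, 0.1157]), (0.71, [0.27, -0.3025, 0.0107])]
wrist pliers_grip []
wrist circlip []
wrist circlip_eye []
wrist lug_left []
wrist lug_right []
wrist groove []
scene pliers [(0.93, [0.269, -0.2952, 0.0131]), (0.61, [0.3467, 0.1569, 0.0096]), (0.57, [0.4579, -0.2161, 0.1129])]
scene pliers_grip [(0.78, [0.2894, 0.1598, 0.0125]), (0.68, [0.4564, -0.2782, 0.1223]), (0.59, [0.2593, -0.2355, 0.015])]
scene circlip [(0.49, [0.4529, -0.1328, 0.1009]), (0.2, [0.5572, 0.14, 0.0723])]
scene circlip_eye [(0.58, [0.4486, -0.1331, 0.0993])]
scene lug_left [(0.55, [0.6755, -0.0756, -0.0027]), (0.41, [0.4337, -0.1534, 0.1027])]
scene lug_right [(0.45, [0.6751, -0.0761, -0.0014]), (0.43, [0.4632, -0.1481, 0.104])]
scene groove [(0.76, [0.5576, 0.1381, 0.071]), (0.53, [0.4325, -0.154, 0.1032])]
top pliers [(0.88, [0.3496, 0.1547, 0.0064]), (0.61, [0.4583, -0.2119, 0.1166]), (0.56, [0.4385, -0.1589, 0.103])]
top pliers_grip [(0.6, [0.7823, 0.0642, 0.0011]), (0.52, [0.4623, -0.2713, 0.1234])]
top circlip [(0.36, [0.451, -0.1314, 0.1004])]
top circlip_eye [(0.41, [0.449, -0.1298, 0.0996])]
top lug_left [(0.51, [0.4359, -0.1581, 0.1023])]
top lug_right [(0.41, [0.4676, -0.1487, 0.0993])]
top groove [(0.98, [0.556, 0.1324, 0.0705]), (0.18, [0.4585, -0.2104, 0.12])]
```

View pics/w3.png

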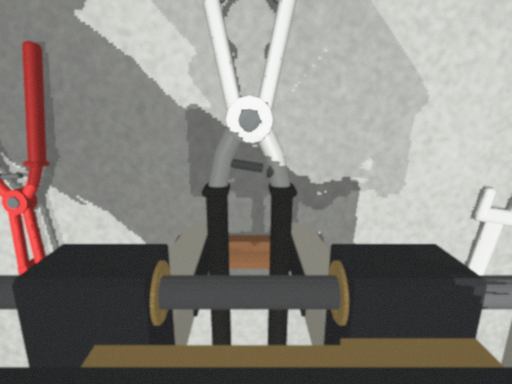

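The wrist view shows the squeezed handles parallel at (218,190)/(283,190), with the jaws spread at (215,0)/(285,0). The lugs are about 31 mm apart with the ring at z≈0.10, so it is held. Carrying it over the hub, high.

```bash
python3 -m crank '[[[0.005,0.012,0.01],[0,0,0]],[[0.015,0.04,0.02],[0,0,0]],[[0.028,0.07,0.025],[0,0,0]],[[0.04,0.1,0.025],[0,0,0]],[[0.052,0.13,0.025],[0,0,0]]]' && python3 -m crank '[[[0.012,0.03,0],[0,0,0]],[[0.024,0.06,0],[0,0,0]],[[0.036,0.09,0],[0,0,0]],[[0.048,0.125,0],[0,0,0]],[[0.053,0.138,0],[0,0,0]]]' && python3 -m crank '[[[0,0,0],[0,0,0]],[[0,0,0],[0,0,0]]]'
python3 - <<'E'
from h import *
s,T=wpose();print(s["ee_pos"],s["width"],s["grip_force"])
ims=[]
for c in("scene","top"):
  f=grab_frame(c);P=cloud(f)
  X=np.round(P,4)
  for n in("pliers","circlip","circlip_eye","lug_left","lug_right","groove"):
    print(c,n,[(round(d["p"],2),np.round(d["at"],4).tolist()) for d in pinpoint(c,n) if d["at"][2]>.05])
  y,x=(225,310) if c=="scene" else (190,215)
  k=f["color"][y-45:y+45,x-50:x+50];ims.append(cv2.resize(k,None,fx=5,fy=5,interpolation=cv2.INTER_CUBIC))
  np.savez(f"{c}.npz",**{k:f[k] for k in f if k not in("name",)})
cv2.imwrite("pics/c4.png",cv2.resize(np.hstack(ims),(800,360)))
E
```

```text
time_s: 9.32
ee_pos: [0.5142, -0.1478, 0.138]
tcp_rot: [0.0, 0.68, 0.734, 0.0]
wrist_force: [-0.1, 0.1, -1.8]
width: 0.0402
grip_force: 30.0
time_s: 9.95
ee_pos: [0.5669, -0.0093, 0.1377]
tcp_rot: [0.0, 0.679, 0.734, 0.0]
wrist_force: [-0.3, 0.3, -1.9]
width: 0.0404
grip_force: 30.0
time_s: 10.2
ee_pos: [0.5663, -0.0122, 0.1372]
tcp_rot: [-0.0, 0.68, 0.733, -0.0]
wrist_force: [0.4, 0.2, -1.6]
width: 0.0406
grip_force: 30.0
[ 0.56626192 -0.01222417  0.13723621] 0.04058158544496851 29.99889224767685
scene pliers [(0.71, [0.562, 0.055, 0.1373]), (0.28, [0.553, 0.1342, 0.1256])]
scene circlip [(0.63, [0.5552, 0.1328, 0.1238])]
scene circlip_eye [(0.46, [0.5528, 0.13, 0.1247])]
scene lug_left [(0.43, [0.5386, 0.1133, 0.1279])]
scene lug_right [(0.56, [0.5554, 0.1377, 0.0694]), (0.38, [0.5686, 0.118, 0.1264])]
scene groove [(0.66, [0.556, 0.1405, 0.0699]), (0.59, [0.5547, 0.1357, 0.1228]), (0.51, [0.572, 0.1161, 0.1262])]
top pliers [(0.46, [0.5636, 0.0552, 0.1418])]
top circlip [(0.4, [0.5557, 0.1367, 0.124])]
top circlip_eye [(0.37, [0.5549, 0.1346, 0.1245])]
top lug_left []
top lug_right [(0.5, [0.575, 0.1157, 0.127])]
top groove [(0.6, [0.5558, 0.1344, 0.067]), (0.55, [0.5528, 0.1363, 0.1256])]
```

View pics/c4.png

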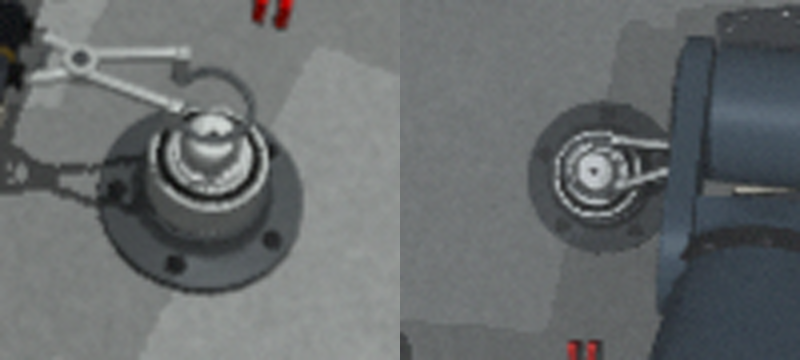

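Left half (scene): the ring at (222,100) hovers just off the shaft top at (210,128), with the jaws at (185,55)/(180,105). Right half (top): the ring at (592,170) is nearly concentric with the hub. Next I measure the relative offset per camera by model fitting.

```bash
cat > fit.py <<'E'
from h import *
from scipy.optimize import least_squares
prof=np.array([[0,89],[14.5,89],[18,85],[18,73],[22.5,68],[22.5,60],[37,60],[37,40]])/1e3
def pdist(r,z):
    q=np.stack([r,z],-1);d=np.full(len(q),9.)
    for a,b in zip(prof[:-1],prof[1:]):
        t=np.clip((q-a)@(b-a)/((b-a)@(b-a)),0,1);d=np.minimum(d,np.linalg.norm(q-a-t[:,None]*(b-a),axis=1))
    return d
def hub(P,zmax=.095):
    m=(np.hypot(P[...,0]-.556,P[...,1]-.136)<.05)&(P[...,2]>.045)&(P[...,2]<zmax);q=P[m]
    r=least_squares(lambda p:pdist(np.hypot(q[:,0]-p[0],q[:,1]-p[1]),q[:,2]-p[2]),[.556,.136,0],loss="soft_l1",f_scale=.001,diff_step=1e-4)
    return r.x,len(q),np.median(abs(r.fun))
def ring(P,zlo,c=(.555,.135)):
    m=(np.hypot(P[...,0]-c[0],P[...,1]-c[1])<.03)&(P[...,2]>zlo)&(P[...,1]>c[1]-.008);q=P[m]
    A=np.c_[q[:,:2]-c,np.ones(len(q))];k=np.linalg.lstsq(A,q[:,2],rcond=None)[0]
    for _ in range(5):
        e=abs(A@k-q[:,2]);g=e<.004;k=np.linalg.lstsq(A[g],q[g,2],rcond=None)[0]
    r=least_squares(lambda p:np.hypot(q[g,0]-p[0],q[g,1]-p[1])-.0218,[*c],loss="soft_l1",f_scale=.001)
    return r.x,k,int(g.sum()),np.median(abs(r.fun))
E
python3 - <<'E'
from fit import *
for c in("scene","top"):
    f=dict(np.load(c+".npz"));P=cloud(f)
    print(c,"hub",hub(P));print(" ring",ring(P,.108))
    # pliers arms: heights of points along axis (axis dir from grip)
    a=np.array([-.076,.997]);g=np.array([.5663,-.0122]);d=P[...,:2]-g;t=d@a;l=d@np.array([a[1],-a[0]])
    for lo,hi in((.045,.056),(.056,.068),(.08,.09),(.09,.1),(.1,.11),(.11,.12)):
        m=(t>lo)&(t<hi)&(abs(l)<.02)&(P[...,2]>.112)&(P[...,2]<.17)
        print("  ",lo,m.sum(),np.percentile(P[m][:,2],[50,80]).round(4) if m.sum() else "")
E
```

```text
scene hub (array([5.52165155e-01, 1.39742520e-01, 3.73107844e-04]), 619, np.float64(0.0011157698728155238))
 ring (array([0.55478197, 0.13635779]), array([-0.01396733, -0.00555572,  0.12647306]), 82, np.float64(0.001370438757215509))
   0.045 45 [0.1506 0.1524]
   0.056 50 [0.1533 0.1548]
   0.08 33 [0.1517 0.1532]
   0.09 34 [0.1509 0.1529]
   0.1 32 [0.1509 0.1526]
   0.11 34 [0.1506 0.1524]
top hub (array([ 5.51680002e-01,  1.39237039e-01, -6.40492066e-05]), 292, np.float64(0.0017219571794307269))
 ring (array([0.55341563, 0.13510201]), array([0.03490658, 0.03676463, 0.12643422]), 36, np.float64(0.0011626339551744948))
   0.045 0 
   0.056 0 
   0.08 7 [0.1507 0.1534]
   0.09 15 [0.1514 0.1534]
   0.1 14 [0.1504 0.1522]
   0.11 13 [0.1511 0.1537]
```

```bash
python3 - <<'E'
from fit import *
for c in("scene","top"):
    f=dict(np.load(c+".npz"));P=cloud(f)
    d0=np.hypot(P[...,0]-.555,P[...,1]-.137)
    for lo,hi in((.086,.093),(.065,.071),(.057,.063)):
        m=(d0<.045)&(P[...,2]>lo)&(P[...,2]<hi);q=P[m];print(c,lo,len(q),q.min(0).round(4),q.max(0).round(4),((q.min(0)+q.max(0))/2).round(4)[:2], q.mean(0).round(4)[:2])
    # flange outer edge: points with z flange
    m=(d0<.08)&(P[...,2]>.004)&(P[...,2]<.05);print(np.histogram(P[m][:,2],bins=23,range=(.004,.05))[0])
    ff=grab_frame(c);g=cv2.cvtColor(ff["color"],cv2.COLOR_BGR2GRAY)
    # top disc bright? sample cost grid for the hub
    q=P[(d0<.045)&(P[...,2]>.05)&(P[...,2]<.093)]
    for x in(.550,.552,.554,.556,.558):
        print([round(1e3*np.mean(np.minimum(pdist(np.hypot(q[:,0]-x,q[:,1]-y),q[:,2]),.004)),2) for y in(.132,.134,.136,.138,.140,.142)])
E
```

```text
scene 0.086 90 [0.5362 0.1231 0.0861] [0.5715 0.1557 0.0928] [0.5538 0.1394] [0.5537 0.14  ]
scene 0.065 84 [0.5244 0.1124 0.065 ] [0.5793 0.1705 0.0704] [0.5519 0.1414] [0.5639 0.1425]
scene 0.057 257 [0.5165 0.1038 0.0571] [0.5894 0.176  0.063 ] [0.5529 0.1399] [0.5629 0.1407]
[ 57 134 251 264 163  51  47  31  30  35  37  27  11   9  11   6  10  10
   7  12  13  11  10]
[np.float64(2.36), np.float64(2.14), np.float64(1.9), np.float64(1.71), np.float64(1.66), np.float64(1.76)]
[np.float64(2.29), np.float64(2.06), np.float64(1.76), np.float64(1.53), np.float64(1.43), np.float64(1.57)]
[np.float64(2.34), np.float64(2.1), np.float64(1.84), np.float64(1.63), np.float64(1.58), np.float64(1.68)]
[np.float64(2.43), np.float64(2.23), np.float64(2.04), np.float64(1.92), np.float64(1.89), np.float64(1.95)]
[np.float64(2.54), np.float64(2.38), np.float64(2.26), np.float64(2.19), np.float64(2.17), np.float64(2.19)]
top 0.086 52 [0.5369 0.1222 0.0862] [0.5665 0.1518 0.0926] [0.5517 0.137 ] [0.5518 0.1391]
top 0.065 17 [0.5276 0.1038 0.0652] [0.5747 0.1574 0.0695] [0.5511 0.1306] [0.5521 0.1276]
top 0.057 118 [0.5149 0.1044 0.0571] [0.5853 0.1719 0.063 ] [0.5501 0.1382] [0.5468 0.1401]
[ 66  91 139 116  96  52  31  16   9  19   7   6   4   1   3   1   2   2
   0   3   0   0   1]
[np.float64(2.39), np.float64(2.21), np.float64(2.02), np.float64(1.87), np.float64(1.89), np.float64(2.02)]
[np.float64(2.35), np.float64(2.17), np.float64(1.97), np.float64(1.84), np.float64(1.84), np.float64(2.02)]
[np.float64(2.36), np.float64(2.21), np.float64(2.05), np.float64(1.93), np.float64(1.96), np.float64(2.11)]
[np.float64(2.43), np.float64(2.31), np.float64(2.18), np.float64(2.11), np.float64(2.14), np.float64(2.23)]
[np.float64(2.53), np.float64(2.41), np.float64(2.32), np.float64(2.31), np.float64(2.34), np.float64(2.41)]
```

The camera-only fits disagree by a few mm, so I'll go up and look at the hub with the wrist camera from both sides. It measured the ring before, so its bias cancels.

```bash
python3 -m crank '[[[0,0,0.03],[0,0,0]],[[-0.015,0.005,0.07],[0,0,0]],[[-0.035,0.02,0.11],[0,0,0]],[[-0.06,0.03,0.15],[0,0,0]],[[-0.075,0.036,0.17],[0,0,0]]]' && python3 -m crank '[[[0,0,0],[0,0,0]],[[0,0,0],[0,0,0]]]'
cat > hubw.py <<'E'
import sys
from fit import *
s,T=wpose();w=grab_frame("wrist");P=cloud(w,T);n=sys.argv[1]
np.savez(n+".npz",T=T,**{k:w[k] for k in w if k!="name"});cv2.imwrite(f"pics/{n}.png",w["color"])
print(s["time_s"],s["ee_pos"],s["width"],w["intrinsics"][0][0]);print("hub",hub(P))
for k in("groove","circlip","circlip_eye"):print(k,[(round(d["p"],2),np.round(d["at"],4).tolist()) for d in pinpoint("wrist",k)])
E
python3 hubw.py h1
```

```text
time_s: 11.62
ee_pos: [0.491, 0.0249, 0.3093]
tcp_rot: [0.001, 0.679, 0.734, 0.001]
wrist_force: [0.9, -0.7, -1.6]
width: 0.0404
grip_force: 30.0
time_s: 11.88
ee_pos: [0.4916, 0.0244, 0.3062]
tcp_rot: [-0.0, 0.68, 0.734, -0.0]
wrist_force: [0.7, -0.1, -2.0]
width: 0.0404
grip_force: 30.0
11.875 [0.49163434 0.02435469 0.30621677] 0.04039305405378271 315.28953792750576
hub (array([ 5.53684988e-01,  1.36607621e-01, -3.99524252e-04]), 3039, np.float64(0.0006793777535945809))
groove [(0.72, [0.5524, 0.1383, 0.0744])]
circlip []
circlip_eye [(0.29, [0.6737, -0.071, 0.0009])]
```

```bash
python3 -m crank '[[[0.025,0,0],[0,0,0]],[[0.06,0,0],[0,0,0]],[[0.1,0,0],[0,0,0]],[[0.14,0,0],[0,0,0]],[[0.16,0,0],[0,0,0]]]' && python3 -m crank '[[[0,0,0],[0,0,0]],[[0,0,0],[0,0,0]]]'
python3 hubw.py h2; python3 -c "
import cv2,numpy as np
cv2.imwrite('pics/h12.png',np.vstack([cv2.imread('pics/h1.png')[:280],cv2.imread('pics/h2.png')[:280]]))"
```

```text
time_s: 12.7
ee_pos: [0.6531, 0.0243, 0.3055]
tcp_rot: [-0.001, 0.68, 0.733, -0.001]
wrist_force: [-0.0, 0.9, -3.2]
width: 0.0404
grip_force: 30.0
time_s: 12.95
ee_pos: [0.6509, 0.0245, 0.3067]
tcp_rot: [-0.0, 0.68, 0.734, -0.0]
wrist_force: [-0.3, 0.1, -2.4]
width: 0.0403
grip_force: 30.0
12.95 [0.65094288 0.02446103 0.30665171] 0.04034855234498542 315.28953792750576
hub (array([ 5.52585267e-01,  1.36505894e-01, -4.24895566e-04]), 3183, np.float64(0.0006789557980166963))
groove [(0.58, [0.5503, 0.1405, 0.0708])]
circlip [(0.24, [0.6474, 0.0894, 0.3124])]
circlip_eye []
```

View pics/h12.png

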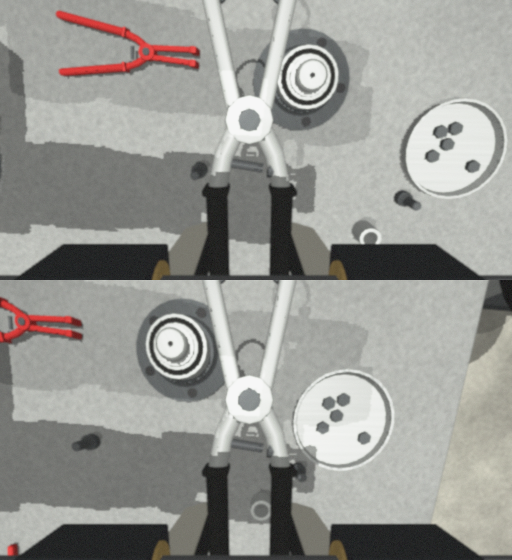

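Top: the hub at (312,75) is clear of the jaws. Bottom: the hub at (178,345) is likewise clear. Both views agree on (0.553,0.1366). Now I get the ring position in the tool frame from the same camera (w1 picture) and check lateral bias with the gripped pivot.

```bash
python3 - <<'E'
from fit import *
f=dict(np.load("h1.npz"));K=f["intrinsics"];C=f["T_tool_cam"];print("cx",K[0][2],K[1][2])
for n in("h1","h2"):
    f=dict(np.load(n+".npz"));g=cv2.cvtColor(f["color"],cv2.COLOR_BGR2GRAY)
    P=cloud(f,np.eye(4)) # tool frame
    c=cv2.HoughCircles(g[95:145,220:280],cv2.HOUGH_GRADIENT_ALT,1,50,param1=150,param2=.5,minRadius=15,maxRadius=30)
    print("pivot px",None if c is None else c[0]+[220,95,0])
    q=P[95:145,220:280].reshape(-1,3);q=q[abs(q[:,2])<.03+0.0] if 0 else q[q[:,2]<.0];
    h=np.hypot(q[:,0]-.062,q[:,1])<.02;q=q[h];print("pivot cloud tool",len(q),np.median(q,0),(q.min(0)+q.max(0))/2)
    # jaws: left and right edges mid at rows 20..80, in tool y
    for v in(20,50,80):
        r=P[v,190:310];m=np.where(r[:,2]<.02)[0]+190;z=P[v,m];print(v,m.min(),m.max(),((z[0]+z[-1])/2).round(4))
# ring at rest, w1
I=cv2.imread("pics/w1.png");g=cv2.cvtColor(I,cv2.COLOR_BGR2GRAY)[48:96,220:276]
T=np.eye(4);T[:3,3]=[.4594,-.24503,.2466];T[:3,:3]=np.array([[-.059,.998,0],[.998,.059,0],[0,0,-1]])
X=T@C
def dep(u,v,h):
    d=np.stack([(u-K[0][2])/K[0][0],(v-K[1][2])/K[1][1],np.ones_like(u)],-1)@X[:3,:3].T;return X[:3,3]+d*((h-X[2,3])/d[...,2])[...,None]
bg=cv2.medianBlur(g,31);vv,uu=np.where(g.astype(int)<65);wt=65-g[vv,uu].astype(float)
D=dep(uu+220.,vv+48.,.003)
r=least_squares(lambda p:wt*(np.hypot(D[:,0]-p[0],D[:,1]-p[1])-.020),[.4505,-.133],loss="soft_l1",f_scale=.03)
print("ring",len(uu),r.x,np.median(abs(np.hypot(D[:,0]-r.x[0],D[:,1]-r.x[1])-.02)), g[10:40:6,10:50:4])
E
```

```text
cx 248.97255019532977 192.2080542157968
pivot px [[248.         121.          22.58759499]]
pivot cloud tool 2415 [ 0.06435224 -0.00035604 -0.0159741 ] [ 0.06444708 -0.00013059 -0.08297663]
20 206 291 [ 0.1051 -0.0005 -0.0123]
50 213 284 [ 0.0935 -0.0005 -0.0125]
80 220 277 [ 0.0815 -0.0006 -0.0128]
pivot px [[248.        117.         21.7900219]]
pivot cloud tool 2416 [ 0.06431478 -0.000356   -0.01591483] [ 0.06444568 -0.0001216  -0.0831449 ]
20 206 291 [ 0.1053 -0.0005 -0.0116]
50 213 284 [ 0.0933 -0.0005 -0.0138]
80 220 277 [ 0.0814 -0.0006 -0.0133]
ring 0 [ 0.4505 -0.133 ] nan [[154 145 115 111 112 116 114 119 144 142]
 [133 126 143 152 143 147 149 130 116 144]
 [120 131 146 147 152 151 151 144 112 127]
 [114 143 149 148 154 153 145 149 116 132]
 [134 122 152 147 155 145 146 149 120 142]]
  return _methods._mean(a, axis=axis, dtype=dtype,
  ret = ret.dtype.type(ret / rcount)
```

```bash
python3 - <<'E'
from fit import *
f=dict(np.load("h1.npz"));K=f["intrinsics"];C=f["T_tool_cam"]
I=cv2.imread("pics/w1.png");g=cv2.cvtColor(I,cv2.COLOR_BGR2GRAY)[48:90,220:276]
T=np.eye(4);T[:3,3]=[.4594,-.24503,.2466];T[:3,:3]=np.array([[-.059,.998,0],[.998,.059,0],[0,0,-1]])
X=T@C
def dep(u,v,h,X=X):
    d=np.stack([(u-K[0][2])/K[0][0],(v-K[1][2])/K[1][1],np.ones_like(u)],-1)@X[:3,:3].T;return X[:3,3]+d*((h-X[2,3])/d[...,2])[...,None]
vv,uu=np.where(g<127);D=dep(uu+220.,vv+48.,.003)
k=(np.hypot(D[:,0]-.4505,D[:,1]+.133)<.026);D=D[k]
r=least_squares(lambda p:np.hypot(D[:,0]-p[0],D[:,1]-p[1])-p[2],[.4505,-.133,.02],loss="soft_l1",f_scale=.001)
print("ring",len(D),r.x)
# pivot in w1 (top z~.030?) and in h1, same method
a=np.array([-.076,.997])
for z in(.030,.034):
    pv=dep(np.array(249.),np.array(147.),z);print("pivot w1",z,pv,"ring-pivot along",(r.x[:2]-pv[:2])@a)
Pt=dep(np.array([248.,248]),np.array([121.,117]),0,C) if 0 else None
for u,v in((248.,121.),(248.,117.),(249.,119.5)):
    d=C[:3,:3]@np.array([(u-K[0][2])/K[0][0],(v-K[1][2])/K[1][1],1]);t=(-.016-C[2,3])/d[2];print("pivot tool",C[:3,3]+d*t)
E
```

```text
ring 403 [ 0.4503943  -0.13488152  0.01976539]
pivot w1 0.03 [ 0.45749266 -0.21877288  0.03      ] ring-pivot along 0.08417915472938241
pivot w1 0.034 [ 0.45746567 -0.21831656  0.034     ] ring-pivot along 0.08372215715574367
pivot tool [ 0.06424098 -0.00078203 -0.016     ]
pivot tool [ 0.06594195 -0.00077909 -0.016     ]
pivot tool [ 0.06487968 -0.00034437 -0.016     ]
```

All the estimates agree on a target TCP of about (0.5645, −0.009), with the eye 146 mm ahead after the pliers slid about 4 mm in the closing. I'll go back over the shaft, 25 mm clear.

```bash
python3 -m crank '[[[-0.015,-0.006,0],[0,0,0]],[[-0.04,-0.016,-0.02],[0,0,0]],[[-0.065,-0.026,-0.06],[0,0,0]],[[-0.08,-0.031,-0.1],[0,0,0]],[[-0.0865,-0.0335,-0.14],[0,0,0]]]' && python3 -m crank '[[[0,0,-0.02],[0,0,0]],[[0,0,-0.035],[0,0,0]],[[0,0,-0.04],[0,0,0]],[[0,0,-0.04],[0,0,0]],[[0,0,-0.04],[0,0,0]]]'
python3 - <<'E'
from fit import *
s,T=wpose();print(s["ee_pos"],s["width"],s["wrist_force"],s["moment"])
ims=[]
for c in("scene","top"):
  f=grab_frame(c);P=cloud(f);h=hub(P)[0];a,k,n,_=ring(P,.1);print(c,h,a,k,n,"hub-ring",h[:2]-a)
  y,x=(218,310) if c=="scene" else (188,215)
  ims.append(cv2.resize(f["color"][y-30:y+30,x-33:x+33],None,fx=6,fy=6,interpolation=cv2.INTER_CUBIC))
cv2.imwrite("pics/c5.png",np.hstack(ims))
E
```

```text
time_s: 13.78
ee_pos: [0.5641, -0.0092, 0.1667]
tcp_rot: [0.0, 0.68, 0.733, 0.0]
wrist_force: [0.4, 0.7, -1.7]
width: 0.0403
grip_force: 30.0
time_s: 14.4
ee_pos: [0.5655, -0.009, 0.1279]
tcp_rot: [0.001, 0.68, 0.734, 0.0]
wrist_force: [1.1, -0.3, -2.5]
width: 0.0403
grip_force: 30.0
[ 0.56548144 -0.00897846  0.12791374] 0.040342111688866464 [ 1.1328375  -0.33204263 -2.45992605] [-0.11106701  0.11056121  0.03844579]
scene [5.52188279e-01 1.39494251e-01 4.86157441e-04] [0.55371436 0.13966748] [ 0.0176275  -0.00142888  0.11724342] 89 hub-ring [-0.00152608 -0.00017323]
top [ 5.51523568e-01  1.38917124e-01 -2.70758212e-05] [0.55278127 0.13862829] [ 0.01395986 -0.049073    0.11681073] 44 hub-ring [-0.00125771  0.00028884]
```

View pics/c5.png

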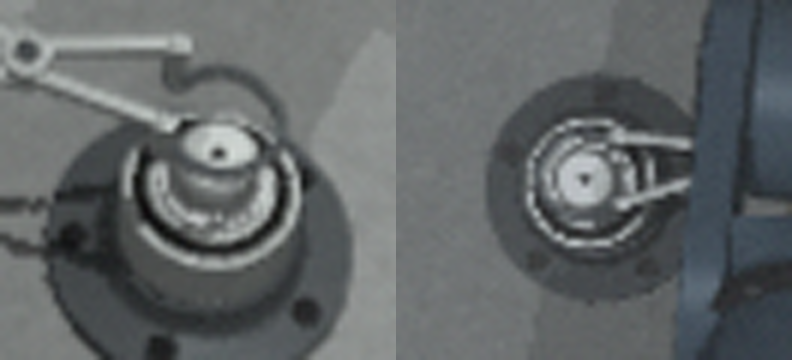

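Left: the ring at (230,100) is above and behind the shaft top at (218,145), as the height parallax explains. Right (top): the shaft disc at (583,180) is centred in the ring. The fit leaves about −1 mm in x to correct, then I descend in steps watching force.

```bash
python3 -m crank '[[[-0.001,0,-0.006],[0,0,0]],[[-0.001,0,-0.013],[0,0,0]],[[-0.001,0,-0.019],[0,0,0]],[[-0.001,0,-0.024],[0,0,0]],[[-0.001,0,-0.024],[0,0,0]]]' && python3 -m crank '[[[0,0,-0.002],[0,0,0]],[[0,0,-0.004],[0,0,0]],[[0,0,-0.006],[0,0,0]],[[0,0,-0.008],[0,0,0]],[[0,0,-0.008],[0,0,0]]]'
python3 - <<'E'
from fit import *
s,T=wpose();print(s["ee_pos"],s["width"],s["wrist_force"],s["moment"])
f=grab_frame("scene");P=cloud(f)
for n in("circlip_eye","lug_left","lug_right"):
    print(n,[(round(d["p"],2),np.round(d["at"],4).tolist()) for d in pinpoint("scene",n)])
E
```

```text
time_s: 15.12
ee_pos: [0.5638, -0.0089, 0.1026]
tcp_rot: [-0.0, 0.68, 0.734, -0.0]
wrist_force: [0.4, 0.2, -2.0]
width: 0.0404
grip_force: 30.0
time_s: 15.75
ee_pos: [0.564, -0.009, 0.095]
tcp_rot: [-0.0, 0.68, 0.734, -0.0]
wrist_force: [0.6, 0.6, -2.8]
width: 0.0405
grip_force: 30.0
[ 0.56395221 -0.00897658  0.09496159] 0.040540051362990485 [ 0.61035462  0.64423826 -2.77553823] [-0.17670049  0.02493754 -0.02999892]
circlip_eye [(0.42, [0.5492, 0.1375, 0.0846])]
lug_left []
lug_right [(0.6, [0.5635, 0.1215, 0.086])]
```

```bash
python3 -m crank '[[[0,0,-0.002],[0,0,0]],[[0,0,-0.004],[0,0,0]],[[0,0,-0.006],[0,0,0]],[[0,0,-0.008],[0,0,0]],[[0,0,-0.008],[0,0,0]]]' && python3 -m crank '[[[0,0,-0.001],[0,0,0]],[[0,0,-0.002],[0,0,0]],[[0,0,-0.003],[0,0,0]],[[0,0,-0.004],[0,0,0]],[[0,0,-0.004],[0,0,0]]]'
python3 - <<'E'
from fit import *
s,T=wpose();print(s["ee_pos"],s["width"],s["wrist_force"],s["moment"])
f=grab_frame("scene");P=cloud(f)
for n in("circlip_eye","lug_left","lug_right"):
    print(n,[(round(d["p"],2),np.round(d["at"],4).tolist()) for d in pinpoint("scene",n)])
E
```

```text
time_s: 16.58
ee_pos: [0.5639, -0.009, 0.0869]
tcp_rot: [-0.0, 0.68, 0.734, -0.0]
wrist_force: [-0.3, 0.1, -2.3]
width: 0.0404
grip_force: 30.0
time_s: 17.2
ee_pos: [0.564, -0.009, 0.083]
tcp_rot: [-0.0, 0.68, 0.734, -0.0]
wrist_force: [-0.4, -0.1, -1.6]
width: 0.0404
grip_force: 30.0
[ 0.56397363 -0.00899133  0.08304788] 0.04044080796347137 [-0.41789802 -0.07099442 -1.64673015] [-0.1451671   0.03351535 -0.0137185 ]
circlip_eye [(0.65, [0.557, 0.1373, 0.0687]), (0.62, [0.5502, 0.133, 0.07])]
lug_left []
lug_right [(0.58, [0.5638, 0.1199, 0.0721]), (0.56, [0.6731, -0.3565, -0.0045])]
```

```bash
python3 -m crank '[[[0,0,-0.0005],[0,0,0]],[[0,0,-0.001],[0,0,0]],[[0,0,-0.0015],[0,0,0]],[[0,0,-0.002],[0,0,0]],[[0,0,-0.002],[0,0,0]]]' && python3 -m crank '[[[0,0,-0.0005],[0,0,0]],[[0,0,-0.0005],[0,0,0]]]' && python3 -m crank '[[[0,0,-0.0005],[0,0,0]],[[0,0,-0.0005],[0,0,0]]]'; python3 -c "
from h import *
s=arm.read_state();print(s['wrist_force'],s['moment'],s['ee_pos'])"
```

```text
time_s: 18.02
ee_pos: [0.564, -0.009, 0.0811]
tcp_rot: [-0.0, 0.68, 0.734, 0.0]
wrist_force: [-0.7, -0.7, -2.1]
width: 0.0403
grip_force: 30.0
time_s: 18.27
ee_pos: [0.564, -0.009, 0.0806]
tcp_rot: [0.0, 0.68, 0.734, -0.0]
wrist_force: [-0.3, 0.3, -1.9]
width: 0.0404
grip_force: 30.0
time_s: 18.52
ee_pos: [0.5641, -0.009, 0.0802]
tcp_rot: [0.0, 0.68, 0.734, 0.0]
wrist_force: [0.4, -1.1, -2.0]
width: 0.0408
grip_force: 30.0
[ 0.39643231 -1.13591195 -2.03468058] [-0.1559858   0.05914276 -0.00404062] [ 0.56409024 -0.00899134  0.08016841]
```

```bash
for i in 1 2; do :; done; python3 -m crank '[[[0,0,-0.0005],[0,0,0]],[[0,0,-0.0005],[0,0,0]]]' && python3 -m crank '[[[0,0,-0.0005],[0,0,0]],[[0,0,-0.0005],[0,0,0]],[[0,0,-0.0005],[0,0,0]]]'
python3 - <<'E'
from fit import *
ims=[]
for c in("scene","top"):
  f=grab_frame(c)
  for n in("circlip","circlip_eye","lug_left","lug_right","groove"):
    print(c,n,[(round(d["p"],2),np.round(d["at"],4).tolist()) for d in pinpoint(c,n) if d["at"][2]>.03])
  y,x=(218,310) if c=="scene" else (188,215)
  ims.append(cv2.resize(f["color"][y-30:y+30,x-33:x+33],None,fx=6,fy=6,interpolation=cv2.INTER_CUBIC))
cv2.imwrite("pics/c6.png",np.hstack(ims))
s=arm.read_state();print(s["wrist_force"],s["moment"])
E
```

```text
time_s: 18.77
ee_pos: [0.5641, -0.009, 0.0797]
tcp_rot: [0.0, 0.68, 0.734, 0.0]
wrist_force: [-0.7, -0.5, -0.7]
width: 0.0403
grip_force: 30.0
time_s: 19.15
ee_pos: [0.5641, -0.009, 0.0792]
tcp_rot: [0.0, 0.68, 0.734, 0.0]
wrist_force: [-0.2, -1.1, -0.3]
width: 0.0403
grip_force: 30.0
scene circlip [(0.61, [0.5534, 0.1395, 0.0688])]
scene circlip_eye [(0.42, [0.553, 0.135, 0.0698])]
scene lug_left []
scene lug_right [(0.36, [0.5651, 0.1173, 0.0676])]
scene groove [(0.82, [0.5573, 0.1404, 0.07])]
top circlip [(0.58, [0.5523, 0.1399, 0.0695])]
top circlip_eye [(0.56, [0.5506, 0.1362, 0.0684])]
top lug_left []
top lug_right []
top groove [(0.62, [0.5529, 0.135, 0.0711]), (0.43, [0.5518, 0.1394, 0.0698])]
[ 0.61621693 -1.04509476  0.06126032] [-0.18197409  0.06887251 -0.03102582]
```

View pics/c6.png

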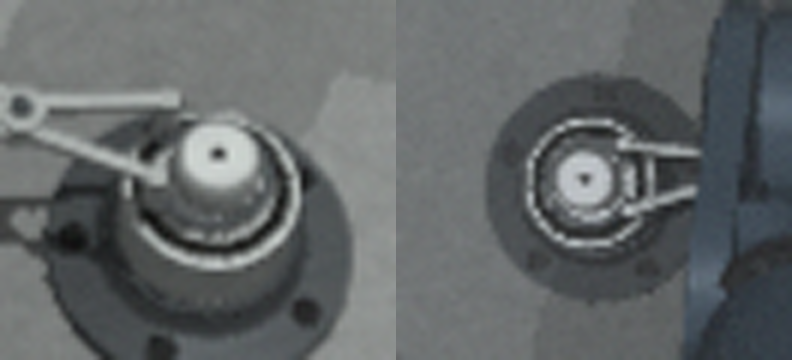

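The ring now sits down around the shaft: left, the jaw tips at (160,175) are at collar level, and right, the shaft disc at (583,180) is concentric in the ring. The vertical force changed from −2 N to 0 N, so the ring has touched the collar. Lugs are spread, the grip is 30 N and the tool is level, so I hand it in.

```bash
python3 -c "
from h import *
print(arm.finish_job())"
```

```text
the job is handed in; nothing more can be done
None
```

I handed the job in at about 19 s, with the spread circlip around the shaft, resting on the spacer collar at the groove and the handles held squeezed at 30 N; no verdict came back.

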